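# Isolate and earth the yellow bench supply

## Task

A battery pack is about to be opened on this bench, so make the yellow supply box safe: turn its red isolator handle clockwise as far as it goes, which frees its black earthing handle, then turn the black handle clockwise as far as it goes too. Leave the blue box switched as it is, and let go when finished.

Things in the scene. Friction and masses are not known exactly. Their poses are not given: they have to be found in the camera images.
- yellow_isolator_grip (a point): Centre line of the red bar handle on the yellow box (fixed, 140 x 230 mm, top 50 mm above the table). Bar 44 mm long (x, to its white-marked end), 14 mm thick (y, pinch it so), 40 mm high. The point is on the vertical turning axis, 85 mm above the table, 16 mm below the bar's top; under the bar a boss of 19 mm radius, top at 67 mm, and a disc of 56 mm radius, top at 61 mm. Turns with the handle.
- yellow_isolator (a joint): Angle of the yellow box's red handle, rad: grows clockwise from above, from 0 (white end at the orange dot, in service) to a stop at 1.309 (75 degrees, green dot, isolated). Starts within 0.1 of 0; friction 0.2 N m; stays where left. From 1.07 on, the flat of its disc frees the black handle's disc; with the black one turned, the red is locked.
- yellow_earth_grip (a point): The same point of the black bar handle (earthing switch) on the yellow box, 100 mm from the red handle's axis; same sizes, heights and axes.
- yellow_earth (a joint): Angle of the yellow box's black handle, rad: grows clockwise from above, from 0 (orange dot, open) to a stop at 1.309 (75 degrees, green dot, earthed). Starts within 0.05 of 0; locked but for about 0.24 rad of play until the red handle is turned; friction 0.2 N m; stays where left.
- blue_isolator (a joint): Angle of the red handle of the blue box, which is built like the yellow one and stands on the other side of the bench; same sense and stop. Starts within 0.1 of 0 (in service) and is to stay there.

How it is judged:
By the outcome, as a careful person would: the job done as asked, in the order asked, and still so for the second after the job is handed in, with the robot touching nothing.
It also fails if it takes over 48 s, if anything falls off the work surface, if the arm or the gripper's body presses on something with over 40 N, if the wrist force passes 120 N, or if a joint passes its speed limit or range.

## Robot

A 7-joint arm with a two-finger parallel gripper is mounted at the origin on a cart in front of the work surface, level with it; the furniture and walls round the work are solid. World frame = base frame: x ahead of the robot, y to its left, z up, the work surface at z = 0. Lengths are in m, angles in rad, forces in N, time in s.
With the tool pointing down it reaches from about 0.425 to 1.025 m from the base axis. Payload 3.6 kg.
Tool frame: the origin (TCP) lies on the mounting face of the last link; the fingertips stand 173 mm ahead of it and the grasp point (between the pads) lies 155 mm ahead of it; z points along the fingers, y is the line along which they close (so a half turn about z gives the same grasp; the last joint's range is limited). The gripper opens to 85 mm and grips with 20 to 120 N. Pads are 22 mm wide; open, the fingers measure 114 mm over their backs; the gripper's body (76 mm by 85 mm) begins 54 mm behind the grasp point. The pads swing forward as they close: fully open they stand 13 mm farther back than shut.
Start: joints at [-1.208, 0.591, 0.048, 1.609, -0.033, 0.943, -0.034], TCP at [0.319, 0.651, 0.405] pointing down, gripper open.
Joint ranges: [-2.69, 2.69], [-0.47, 2.24], [-1.27, 1.36], [0.19, 2.51], [-1.53, 4.68], [0.08, 2.07], [-3.09, 3.09]. Speed limits (rad/s): [2.57, 2.57, 3.14, 3.14, 3.14, 3.14, 3.14].

## Interface

Orientations are given as a rotation vector (axis times angle).
In Python, from rig import manip gives the robot as it stands.
- The arm moves only by the tool step_arm, never from a script. Its argument "deltas" is text: rows parted by semicolons, each of 6 numbers parted by spaces: the shift along the tool's x, y, z in mm, then the turn, a rotation vector about the tool's x, y, z in degrees. In form: tx ty tz rx ry rz; .... A call has exactly 8 rows; each row shifts and turns the commanded pose from where the row before left it, along the tool's axes as they then stand; what a row does not reach is not made up. A row lasts 1/8 s, in which the tool goes at most 62.5 mm and 10.7 degrees, less where a joint would pass 70% of its speed; a pose out of reach is approached as far as the arm can. A call with a gripper value outside its range is refused whole. "fingers" is the opening, from 0 (shut) to 1 (fully open), set as the call begins (left out, the last holds). The fingers move at their own pace and stop on an object; "force" is the grip in N (left out, the last holds). Time passes only in rows, so rows that do not move let the fingers close, or fill a call up. It gives the time, the measured TCP pose, the force, the opening and the grip force at its end, in the units of the state.
- manip.state(): the state, without advancing time (a new reading comes with each control period).
- manip.grab_frame(name): name is "scene" or "top" or "wrist"; returns a dict with "frame" (420x560x3 uint8, red, green, blue), "camera_matrix" (3x3 intrinsics, pixels), "camera_from_world" (4x4, takes a point from world to camera coordinates). Camera axes: x right, y up, looking along -z (the intrinsics and any distortion apply to the point x, -y, -z); pixel columns grow to the right and rows downward; lengths in m; the calibration is good to about 2 mm. The wrist camera is an equidistant fisheye: a pixel r from the principal point sees the ray r / f radians off the axis. A picture is of the moment at which its call begins. There is no depth.
- manip.finish_job(): hands the job in; it is judged then, once.
The state is a dict: "t": time; "qpos": joint angles; "joint_velocities": joint speeds; "joint_torque": joint torques, N m; "tcp_pos": TCP position; "tool_rot": TCP orientation; "contact_force": force on the tool from outside, world axes, zero at the start; "torque": the same for the moment, N m; "finger_gap": finger opening in m; "grasp_force": force on a finger pad.
Only numpy, scipy, OpenCV 4.12 (cv2) and the standard library are available. Lean on these libraries where they do the work, as an engineer would, in place of code of your own. Each camera call takes 0.05 s, during which the arm holds its last target. There are 200 camera calls.

## Working session

There is one attempt and no reset: what is moved stays moved. The work goes in short steps, Python scripts to look and compute and a tool call to move; the robot and the scene stay as the last step left them, time stands still between calls to the robot, and variables do not carry over. Pictures are saved under pics/ and viewed, at most 10 in all, crops included, and the job is handed in when it is done.

Besides the shell and the picture viewer there is one more tool, called after "Request:" by a JSON object that holds its "fn" and its "kwargs". step_arm: Moves the arm, as the interface text tells. Its arguments: {"type":"object","properties":{"deltas":{"type":"string"},"fingers":{"type":"number"},"force":{"type":"number"}},"required":["deltas"]}

```bash
mkdir -p pics
cat > h.py <<'E'
import numpy as np, cv2
from rig import manip
def grab(n,fn=None):
    d=manip.grab_frame(n)
    if fn: cv2.imwrite('pics/'+fn,d['frame'][:,:,::-1])
    return d
def ray(d,u,v,fish=False):
    K=np.array(d['camera_matrix']);T=np.array(d['camera_from_world'])
    x=(u-K[0,2])/K[0,0];y=(v-K[1,2])/K[1,1]
    if fish:
        r=np.hypot(x,y);s=np.sin(r)/r if r>1e-9 else 1;c=np.array([x*s,-y*s,-np.cos(r)])
    else: c=np.array([x,-y,-1.])
    R=T[:3,:3];return -R.T@T[:3,3],R.T@c
def plane(d,u,v,z,fish=False):
    o,r=ray(d,u,v,fish);return o+r*(z-o[2])/r[2]
E
python3 - <<'E'
from h import *
a=grab('top','top1.png');b=grab('scene','scene1.png')
import pickle;pickle.dump((a,b),open('f.pkl','wb'))
print(a['camera_from_world'],manip.state()['tool_rot'])
E
```

```text
[[-1.39781517e-01 -9.90182348e-01 -2.14170529e-04  6.49875069e-02]
 [ 9.69128740e-01 -1.36853792e-01  2.05086627e-01 -5.53979922e-01]
 [-2.03102467e-01  2.84597610e-02  9.78743802e-01 -8.83428524e-01]
 [ 0.00000000e+00  0.00000000e+00  0.00000000e+00  1.00000000e+00]] [-0.70956856 -3.06004185  0.00311923]
```

View pics/top1.png

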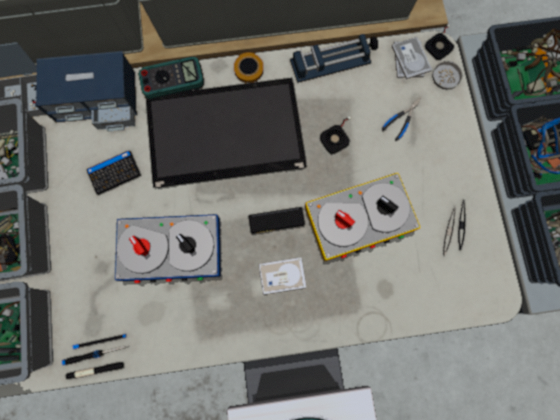

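View pics/scene1.png

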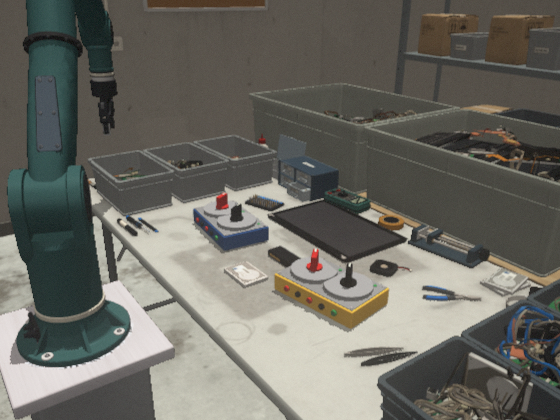

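The top view shows the yellow box, with the red handle near (344,220) and the black near (388,206). The blue box is on the left, around (168,247). I'll zoom in on the yellow one and measure it.

Run:
```python
from h import *
import pickle;a,b=pickle.load(open('f.pkl','rb'))
f=a['frame'];cv2.imwrite('pics/crop1.png',cv2.resize(f[165:270,295:430],None,fx=5.5,fy=5.5,interpolation=cv2.INTER_CUBIC)[:,:,::-1])
h=cv2.cvtColor(f,cv2.COLOR_RGB2HSV)
sub=np.zeros(f.shape[:2],bool);sub[185:240,320:410]=1
red=sub&((h[...,0]<8)|(h[...,0]>172))&(h[...,1]>140)
blk=sub&(h[...,2]<60)
red[:,368:]=0;blk[:,:368]=0
for m in(red,blk):
    v,u=np.nonzero(m);c=(u.mean(),v.mean());print(c,m.sum(),plane(a,*c,.09))
# wheel discs: gray ellipse contours
for c in((344,222),(388,207)): print(plane(a,*c,.061))
```

```text
(np.float64(343.675), np.float64(220.745)) 200 [ 0.50819904 -0.14660937  0.09      ]
(np.float64(385.97584541062804), np.float64(206.79227053140096)) 207 [ 0.52568623 -0.24269693  0.09      ]
[ 0.50992869 -0.15207257  0.061     ]
[ 0.52978053 -0.25546323  0.061     ]
```

View pics/crop1.png

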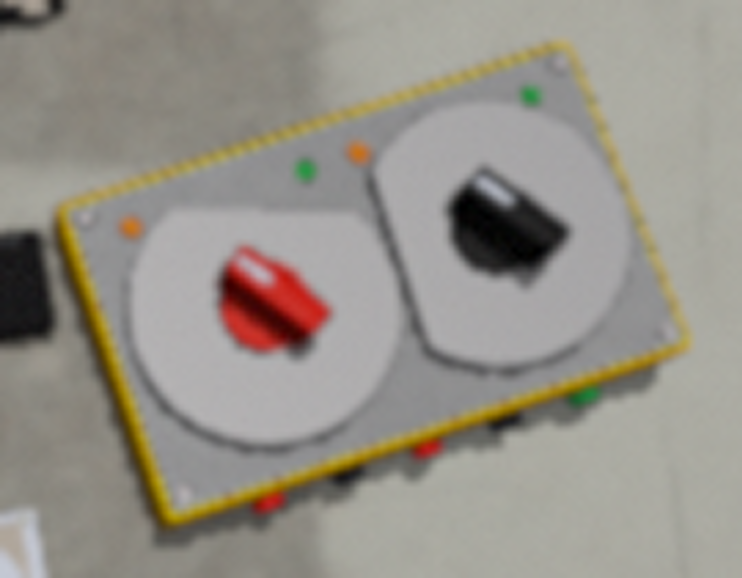

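```bash
cat >> h.py <<'E'
from scipy.spatial.transform import Rotation as R
def delta(p,ang=None):
    """offset to TCP goal p in tool mm; yaw of tool y"""
    s=manip.state();Rt=R.from_rotvec(s['tool_rot'])
    M=Rt.as_matrix();print('t',s['t'],'tcp',np.round(s['tcp_pos'],4),'q',np.round(s['qpos'],2),'gap',s['finger_gap'])
    yx=np.degrees(np.arctan2(M[1,0],M[0,0]));print('tool x yaw',yx,'tilt z',M[:,2])
    if p is not None: print('delta tool mm',M.T@(np.array(p)-s['tcp_pos'])*1e3)
    if ang is not None: print('turn about +z tool',(yx-ang+90)%180-90)
E
python3 - <<'E'
from h import *
import pickle;a,b=pickle.load(open('f.pkl','rb'))
P=lambda c,z:plane(a,295+(c[0]+.5)/5.5-.5,165+(c[1]+.5)/5.5-.5,z)
an=lambda v:np.degrees(np.arctan2(v[1],v[0]))
for n,c,o,g,w,e in(('red',(266,318),(132,228),(306,170),(244,262),(318,312)),('blk',(500,235),(358,153),(531,96),(482,180),(560,240))):
    C=P(c,.061);O=P(o,.05);G=P(g,.05);W=P(w,.101);E=P(e,.101)
    print(n,'disc',C,'barmid',(W+E)/2,'len',np.linalg.norm(W-E),'bar yaw',an(W-E),'dots',an(O-C),an(G-C))
co=[P(c,.05) for c in((62,210),(565,45),(688,345),(170,518))];print(co,np.mean(co,0))
print('edge yaw',an(co[1]-co[0]),an(co[2]-co[3]))
delta([.508,-.147,.40])
E
```

```text
red disc [ 0.50934339 -0.14961437  0.061     ] barmid [ 0.51435419 -0.15030243  0.101     ] len 0.03427664289066174 bar yaw 46.82323083756822 dots 44.83243937010778 -25.50580674449062
blk disc [ 0.52984674 -0.2497813   0.061     ] barmid [ 0.53142727 -0.24828007  0.101     ] len 0.03775505180751622 bar yaw 42.47735180093672 dots 47.53013491813929 -25.042539113388187
[array([ 0.56747089, -0.07590497,  0.05      ]), array([ 0.60808773, -0.29550847,  0.05      ]), array([ 0.47596957, -0.32007442,  0.05      ]), array([ 0.43604204, -0.09947492,  0.05      ])] [ 0.52189256 -0.1977407   0.05      ]
edge yaw -79.52125707087197 -79.74078370267483
t 0.1 tcp [0.3189 0.6506 0.4037] q [-1.21  0.59  0.05  1.61 -0.03  0.94 -0.03] gap 0.08515783600107453
tool x yaw 153.88973743850713 tilt z [-7.97635855e-04 -1.85372362e-03 -9.99997964e-01]
delta tool mm [-520.80281607 -633.02698202    5.00284922]
```

Request:
{"fn": "step_arm", "kwargs": {"deltas": "-20 -24 0 0 0 0;-32 -39 0 0 0 0;-35 -42 0 0 0 0;-35 -42 0 0 0 0;-35 -42 0 0 0 0;-35 -42 0 0 0 0;-35 -42 0 0 0 0;-35 -42 0 0 0 0", "fingers": 1}}

```text
t: 1.1
tcp_pos: [0.4158, 0.251, 0.4046]
tool_rot: [0.71, 3.06, -0.0]
contact_force: [0.1, -0.1, -0.1]
finger_gap: 0.0857
grasp_force: 0.0
```

Request:
{"fn": "step_arm", "kwargs": {"deltas": "-35 -42 0 0 0 0;-35 -42 0 0 0 0;-35 -42 0 0 0 0;-35 -42 0 0 0 0;-35 -42 0 0 0 0;-35 -42 0 0 0 0;-30 -36 0 0 0 0;-18 -22 0 0 0 0"}}

```text
t: 2.1
tcp_pos: [0.5109, -0.1419, 0.4046]
tool_rot: [0.715, 3.059, -0.001]
contact_force: [-0.1, -0.0, 0.0]
finger_gap: 0.0853
grasp_force: 0.0
```

Request:
{"fn": "step_arm", "kwargs": {"deltas": "0 0 0 0 0 10;0 0 0 0 0 10;0 0 0 0 0 10;0 0 0 0 0 10;0 0 0 0 0 10;0 0 0 0 0 10;0 0 0 0 0 10;0 0 0 0 0 10"}}

```text
t: 3.1
tcp_pos: [0.5108, -0.1389, 0.4044]
tool_rot: [-2.516, -1.881, 0.001]
contact_force: [0.0, 0.3, 0.3]
finger_gap: 0.0856
grasp_force: 0.0
```

Run:
```python
from h import *
delta([.512,-.149,.40],47)
```

```text
t 3.1 tcp [ 0.5108 -0.1389  0.4044] q [-0.26  0.4   0.58  2.07 -0.31  0.76  0.23] gap 0.08562216923048815
tool x yaw 73.56681294099424 tilt z [-6.88090248e-04  2.14173785e-04 -9.99999740e-01]
delta tool mm [-9.33073464  4.05570636  4.42878022]
turn about +z tool 26.56681294099424
```

Request:
{"fn": "step_arm", "kwargs": {"deltas": "-9 4 10 0 0 0;0 0 15 0 0 9;0 0 15 0 0 9;0 0 15 0 0 8;0 0 10 0 0 0;0 0 10 0 0 0;0 0 0 0 0 0;0 0 0 0 0 0", "fingers": 0.7}}

```text
t: 4.1
tcp_pos: [0.5124, -0.1491, 0.33]
tool_rot: [2.871, 1.276, 0.001]
contact_force: [0.4, 1.0, -1.3]
finger_gap: 0.0596
grasp_force: 0.0
```

Run:
```python
from h import *
a=grab('wrist','w1.png');import pickle;pickle.dump(a,open('w.pkl','wb'));b=grab('top','t2.png')
delta([.512,-.149,.247],47)
T=a['camera_from_world'];K=a['camera_matrix']
for p in([.512,-.149,.101],[.530,-.248,.101]):
    c=T[:3,:3]@p+T[:3,3];x=np.array([c[0],-c[1]]);r=np.hypot(*x);th=np.arctan2(r,-c[2]);print(K[0,0]*x/r*th+K[:2,2])
```

```text
t 4.2 tcp [ 0.5125 -0.149   0.3302] q [-0.24  0.53  0.61  2.12 -0.51  0.64 -0.01] gap 0.05976726033849072
tool x yaw 47.911185070062615 tilt z [ 1.15512457e-03 -6.75663755e-05 -9.99999331e-01]
delta tool mm [-0.34506027 -0.45054594 83.21256535]
turn about +z tool 0.911185070062615
[276.10989576 226.44646537]
[383.13846961 303.21594439]
```

View pics/w1.png

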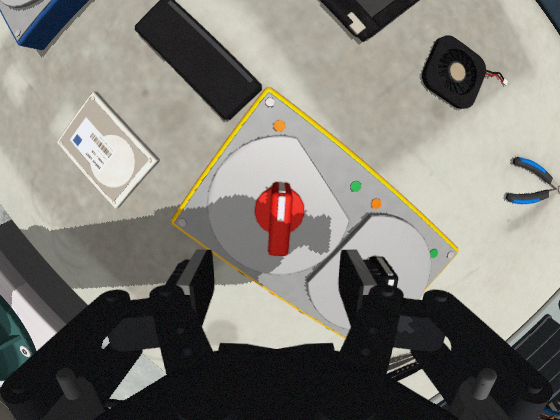

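The wrist view shows the red bar running from its white end at (282,187) to (278,254), nearly aligned between the fingers. I'll check the remaining offset with a mask.

Run:
```python
from h import *
import pickle;a=pickle.load(open('w.pkl','rb'));f=a['frame']
cv2.imwrite('pics/w1c.png',cv2.resize(f[160:280,210:350],None,fx=5,fy=5,interpolation=cv2.INTER_CUBIC)[:,:,::-1])
T=a['camera_from_world'];print('cam',-T[:3,:3].T@T[:3,3])
# disc outline -> centre (red disc): report rays of bar ends
for c in((282,187),(278,254),(280,210)): print(plane(a,*c,.101,True),plane(a,*c,.067,True))
h=cv2.cvtColor(f,cv2.COLOR_RGB2HSV);m=((h[...,0]<8)|(h[...,0]>172))&(h[...,1]>140);m[:160]=0;m[280:]=0
for v in range(182,260,8):
    u=np.nonzero(m[v,210:350])[0]+210
    if len(u):print(v,u.min(),u.max())
```

```text
cam [ 0.55772476 -0.0980804   0.29951868]
[ 0.53214587 -0.13218265  0.101     ] [ 0.52776501 -0.13802329  0.067     ]
[ 0.49990522 -0.16426438  0.101     ] [ 0.49000255 -0.17559962  0.067     ]
[ 0.52124125 -0.14245835  0.101     ] [ 0.51499277 -0.15005889  0.067     ]
182 276 277
190 267 292
198 258 300
206 256 303
214 255 303
222 258 300
230 266 293
238 269 288
246 269 288
254 270 286
```

View pics/w1c.png

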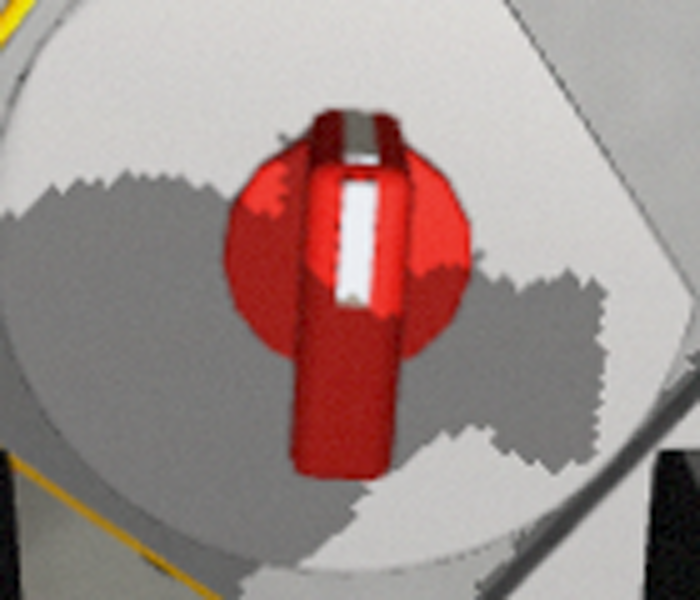

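The crop puts the bar's top face from (282,194) to (278,255), which gives a centre of (0.514, -0.150) and a yaw of about 45°. I'll correct for that, go down and grip.

Request:
{"fn": "step_arm", "kwargs": {"deltas": "0 2 0 0 0 3;0 0 15 0 0 0;0 0 20 0 0 0;0 0 20 0 0 0;0 0 15 0 0 0;0 0 8 0 0 0;0 0 5 0 0 0;0 0 0 0 0 0"}}

```text
t: 5.2
tcp_pos: [0.5138, -0.1503, 0.2467]
tool_rot: [2.904, 1.199, 0.0]
contact_force: [0.0, -0.4, -0.0]
finger_gap: 0.0595
grasp_force: 0.0
```

Request:
{"fn": "step_arm", "kwargs": {"deltas": "0 0 0 0 0 0;0 0 0 0 0 0;0 0 0 0 0 0;0 0 0 0 0 0;0 0 0 0 0 0;0 0 0 0 0 0;0 0 0 0 0 0;0 0 0 0 0 0", "fingers": 0, "force": 40}}

```text
t: 6.2
tcp_pos: [0.5142, -0.1505, 0.2472]
tool_rot: [2.903, 1.198, 0.002]
contact_force: [0.0, -0.7, 5.7]
finger_gap: 0.0133
grasp_force: 42.6
```

Request:
{"fn": "step_arm", "kwargs": {"deltas": "0 0 0 0 0 5;0 0 0 0 0 8;0 0 0 0 0 8;0 0 0 0 0 8;0 0 0 0 0 8;0 0 0 0 0 8;0 0 0 0 0 8;0 0 0 0 0 5"}}

```text
t: 7.2
tcp_pos: [0.5143, -0.1506, 0.2472]
tool_rot: [3.119, -0.361, 0.002]
contact_force: [1.7, -1.4, 4.6]
finger_gap: 0.0135
grasp_force: 42.5
```

Request:
{"fn": "step_arm", "kwargs": {"deltas": "0 0 0 0 0 4;0 0 0 0 0 4;0 0 0 0 0 3;0 0 0 0 0 2;0 0 0 0 0 2;0 0 0 0 0 1;0 0 0 0 0 0;0 0 0 0 0 0"}}

```text
t: 8.2
tcp_pos: [0.5145, -0.1505, 0.2472]
tool_rot: [3.042, -0.777, 0.001]
contact_force: [0.4, -2.0, 6.2]
finger_gap: 0.0133
grasp_force: 49.5
```

Run:
```python
from h import *
delta(None,-27);print(manip.state()['torque'],manip.state()['contact_force'])
```

```text
t 8.2 tcp [ 0.5145 -0.1505  0.2472] q [-0.35  0.78  0.82  2.16 -1.    0.65 -0.88] gap 0.013323570685837944
tool x yaw -28.651804712579054 tilt z [ 2.14130619e-04 -2.21731170e-03 -9.99997519e-01]
turn about +z tool -1.6518047125790503
[-0.29313641 -0.12999332  1.24414768] [ 0.37513349 -1.95839612  6.21579552]
```

Request:
{"fn": "step_arm", "kwargs": {"deltas": "0 0 0 0 0 0;0 0 0 0 0 0;0 0 0 0 0 0;0 0 -10 0 0 0;0 0 -20 0 0 0;0 0 -20 0 0 0;0 0 -20 0 0 0;0 0 -13 0 0 0", "fingers": 0.7}}

```text
t: 9.2
tcp_pos: [0.5138, -0.1503, 0.331]
tool_rot: [-3.041, 0.79, -0.002]
contact_force: [0.3, -0.4, -0.7]
finger_gap: 0.0598
grasp_force: 0.0
```

Request:
{"fn": "step_arm", "kwargs": {"deltas": "21 26 0 0 0 0;21 26 0 0 0 0;20 26 0 0 0 0;0 0 0 0 0 -10;0 0 0 0 0 -10;0 0 0 0 0 -10;0 0 0 0 0 -10;0 0 0 0 0 -10"}}

```text
t: 10.2
tcp_pos: [0.5298, -0.2485, 0.3299]
tool_rot: [-3.088, -0.578, 0.001]
contact_force: [0.2, -0.5, -0.1]
finger_gap: 0.0594
grasp_force: 0.0
```

Request:
{"fn": "step_arm", "kwargs": {"deltas": "0 0 0 0 0 -10;0 0 0 0 0 -10;0 0 0 0 0 -2;0 0 0 0 0 0;0 0 0 0 0 0;0 0 0 0 0 0;0 0 0 0 0 0;0 0 0 0 0 0"}}

```text
t: 11.2
tcp_pos: [0.53, -0.2485, 0.3297]
tool_rot: [2.924, 1.148, -0.0]
contact_force: [0.1, 0.1, -0.3]
finger_gap: 0.0599
grasp_force: 0.0
```

Run:
```python
from h import *
a=grab('wrist','w2.png');import pickle;pickle.dump(a,open('w.pkl','wb'))
f=a['frame'];cv2.imwrite('pics/w2c.png',cv2.resize(f[120:300,180:400],None,fx=3.3,fy=3.3,interpolation=cv2.INTER_CUBIC)[:,:,::-1])
delta([.532,-.2485,.247],44)
```

```text
t 11.25 tcp [ 0.53   -0.2485  0.3297] q [-0.07  0.59  0.61  2.01 -0.52  0.7   0.05] gap 0.05977407746234156
tool x yaw 42.88393403855847 tilt z [-1.09775465e-04 -7.30173933e-05 -9.99999991e-01]
delta tool mm [ 1.43449164  1.37834699 82.6630123 ]
turn about +z tool -1.1160659614415351
```

View pics/w2c.png

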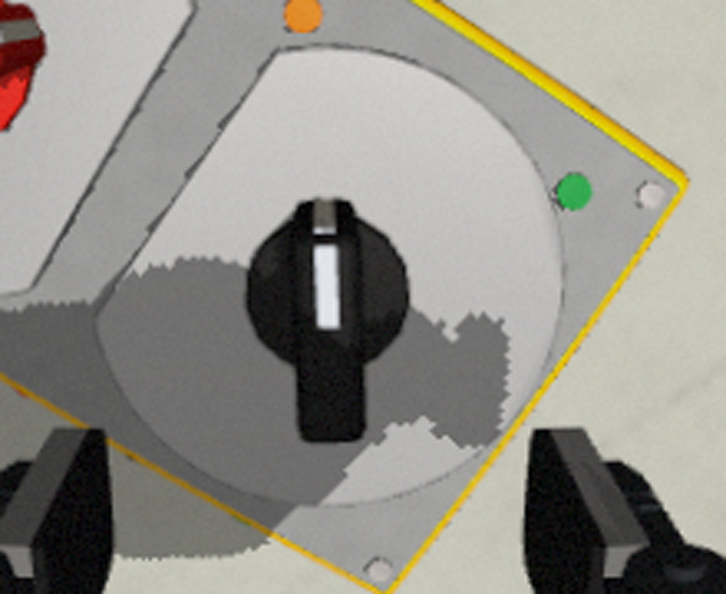

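The black bar's top face runs from (279,191.5) to (281,253) in wrist pixels, and the red disc's flat now faces the black disc.

Run:
```python
from h import *
import pickle;a=pickle.load(open('w.pkl','rb'))
W=plane(a,279.1,191.5,.101,True);E=plane(a,280.6,253.3,.101,True);d=W-E;m=(W+E)/2
y=np.degrees(np.arctan2(d[1],d[0]));print(m,y,np.linalg.norm(d),plane(a,180+328/3.3,120+288/3.3,.067,True))
delta([m[0],m[1],.247],y)
```

```text
[ 0.53265389 -0.24858292  0.101     ] 44.380236661548494 0.04197577584812733 [ 0.53355295 -0.24778548  0.067     ]
t 11.25 tcp [ 0.53   -0.2485  0.3297] q [-0.07  0.59  0.61  2.01 -0.52  0.7   0.05] gap 0.05977407746234156
tool x yaw 42.88393403855847 tilt z [-1.09775465e-04 -7.30173933e-05 -9.99999991e-01]
delta tool mm [ 1.85718786  1.88409006 82.66294658]
turn about +z tool -1.4963026229900152
```

Request:
{"fn": "step_arm", "kwargs": {"deltas": "2 2 0 0 0 -1.5;0 0 15 0 0 0;0 0 20 0 0 0;0 0 20 0 0 0;0 0 15 0 0 0;0 0 8 0 0 0;0 0 4.5 0 0 0;0 0 0 0 0 0"}}

```text
t: 12.25
tcp_pos: [0.5329, -0.2487, 0.2472]
tool_rot: [2.909, 1.186, 0.0]
contact_force: [0.0, -0.2, -0.0]
finger_gap: 0.0599
grasp_force: 0.0
```

Request:
{"fn": "step_arm", "kwargs": {"deltas": "0 0 0 0 0 0;0 0 0 0 0 0;0 0 0 0 0 0;0 0 0 0 0 0;0 0 0 0 0 0;0 0 0 0 0 0;0 0 0 0 0 0;0 0 0 0 0 0", "fingers": 0, "force": 40}}

```text
t: 13.25
tcp_pos: [0.5329, -0.2486, 0.2477]
tool_rot: [2.909, 1.187, 0.001]
contact_force: [-0.8, 0.2, 6.0]
finger_gap: 0.0133
grasp_force: 40.6
```

Request:
{"fn": "step_arm", "kwargs": {"deltas": "0 0 0 0 0 5;0 0 0 0 0 8;0 0 0 0 0 8;0 0 0 0 0 8;0 0 0 0 0 8;0 0 0 0 0 8;0 0 0 0 0 8;0 0 0 0 0 5"}}

```text
t: 14.25
tcp_pos: [0.5331, -0.2491, 0.2477]
tool_rot: [3.118, -0.376, 0.002]
contact_force: [-1.4, -0.3, 4.4]
finger_gap: 0.0132
grasp_force: 40.6
```

Request:
{"fn": "step_arm", "kwargs": {"deltas": "0 0 0 0 0 4;0 0 0 0 0 4;0 0 0 0 0 3;0 0 0 0 0 2;0 0 0 0 0 2;0 0 0 0 0 0;0 0 0 0 0 0;0 0 0 0 0 0"}}

```text
t: 15.25
tcp_pos: [0.5331, -0.2492, 0.2477]
tool_rot: [3.044, -0.771, 0.001]
contact_force: [-0.4, -0.9, 4.3]
finger_gap: 0.0132
grasp_force: 45.4
```

Run:
```python
from h import *
delta(None,-29);print(manip.state()['torque'],manip.state()['contact_force'])
```

```text
t 15.25 tcp [ 0.5331 -0.2492  0.2477] q [-0.18  0.82  0.82  2.05 -0.95  0.71 -0.8 ] gap 0.01319494551745114
tool x yaw -28.423871437256498 tilt z [ 2.70816942e-04 -2.10436570e-03 -9.99997749e-01]
turn about +z tool 0.5761285627435058
[-0.18779524  0.1601741   0.79386782] [-0.41754119 -0.93565507  4.33279747]
```

Request:
{"fn": "step_arm", "kwargs": {"deltas": "0 0 0 0 0 1;0 0 0 0 0 0.5;0 0 0 0 0 0;0 0 0 0 0 0;0 0 0 0 0 0;0 0 0 0 0 0;0 0 0 0 0 0;0 0 0 0 0 0"}}

```text
t: 16.25
tcp_pos: [0.5332, -0.2491, 0.2478]
tool_rot: [3.034, -0.805, 0.0]
contact_force: [-1.1, -1.4, 5.4]
finger_gap: 0.0134
grasp_force: 57.4
```

Run:
```python
from h import *
delta(None,-29);print(manip.state()['torque'])
```

```text
t 16.25 tcp [ 0.5332 -0.2491  0.2478] q [-0.18  0.82  0.83  2.05 -0.96  0.72 -0.82] gap 0.01339669425603242
tool x yaw -29.728133451294998 tilt z [-3.61523383e-04 -2.39203055e-03 -9.99997074e-01]
turn about +z tool -0.728133451294994
[-0.29841116  0.10297783  1.2537318 ]
```

Request:
{"fn": "step_arm", "kwargs": {"deltas": "0 0 0 0 0 0;0 0 0 0 0 0;0 0 0 0 0 0;0 0 -10 0 0 0;0 0 -20 0 0 0;0 0 -20 0 0 0;0 0 -30 0 0 0;0 0 -30 0 0 0", "fingers": 0.7}}

```text
t: 17.25
tcp_pos: [0.5327, -0.2488, 0.3596]
tool_rot: [3.033, -0.817, 0.002]
contact_force: [1.5, 0.3, 0.5]
finger_gap: 0.0599
grasp_force: 0.0
```

Request:
{"fn": "step_arm", "kwargs": {"deltas": "-20 0 -30 0 0 0;-40 0 -20 0 0 0;-40 0 0 0 0 0;0 0 0 0 0 0;0 0 0 0 0 0;0 0 0 0 0 0;0 0 0 0 0 0;0 0 0 0 0 0"}}

```text
t: 18.25
tcp_pos: [0.4466, -0.1987, 0.4071]
tool_rot: [3.033, -0.816, -0.0]
contact_force: [-0.8, -0.1, 0.5]
finger_gap: 0.06
grasp_force: 0.0
```

Run:
```python
from h import *
a=grab('wrist','w3.png');delta(None)
```

```text
t 18.3 tcp [ 0.4465 -0.1986  0.4071] q [-0.49  0.53  1.16  2.16 -0.66  0.87 -1.02] gap 0.05986758450942465
tool x yaw -30.120202669818333 tilt z [-3.21463725e-04 -4.44534532e-04 -9.99999850e-01]
```

View pics/w3.png

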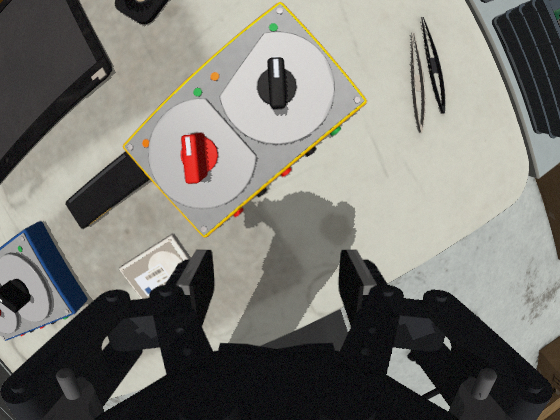

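Both white ends point at their green dots: the red end at (188,140) faces the dot at (198,92), and the black end at (277,62) faces the dot at (273,28). The gripper is clear of both.

```bash
python3 -c "
from rig import manip
print(manip.finish_job())"
```

```text
the job is handed in; nothing more can be done
None
```

The yellow box's red isolator and then its black earthing handle were turned clockwise to their stops; the blue box was not touched, the gripper has let go, and the job was handed in at about 18 s.

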